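# Stow the small equipment case between two cartons

### The job

Two equal cardboard cartons stand in a row with a gap between them. Pick up the smaller of the two black carrying cases and stand it upright on the table midway in that gap, lined up in the row with the cartons, its long sides parallel to the carton sides that face it. Set it down rather than drop it, and leave the cartons and the larger case where they are.

Things in the scene. Friction and masses are not known exactly. Their poses are not given: they have to be found in the camera images.
- small_case: the smaller black hard carrying case, upright: body 110 (x) x 50 (y) x 80 (z) mm, 0.25 to 0.5 kg. Origin: centre of its underside; x along its long side, z up. On top a rigid black handle along x, centred: a bar 80 long, 14 wide (y), 16 high, whose centre is 110 mm above the underside (top at 118), held by two 12 x 14 mm posts at x = +-34 mm; 22 mm of air between bar and case top. Either end may face either way, both are alike
- large_case: the larger black carrying case of the same make, to be left alone: body 150 (x) x 70 (y) x 120 (z) mm, same handle on top (top at 158 mm). Origin: centre of its underside
- carton_a: cardboard carton, full and heavy (3 kg), 110 (x) x 120 (y) x 70 (z) mm, with a strip of pale tape. Origin: centre of its underside; its y axis points along the row to carton_b, 250 mm away centre to centre (a clear gap of 130 mm)
- carton_b: the other carton, same size, parallel to carton_a; origin: centre of its underside; carton_a stands 250 mm away in its -y direction
Not all that is in view belongs to the job. What is shaped like the carton_b but turquoise is not meant. What is shaped like the carton_a but pink is not meant.

How it is judged:
By the outcome, as a careful person would: the job done as asked, in the order asked, and still so for the second after the job is handed in, with the robot touching nothing.
It also fails if it takes over 35 s, if anything falls off the work surface, if the arm or the gripper's body presses on something with over 40 N, if the wrist force passes 120 N, or if a joint passes its speed limit or range.

### The arm

A 6-joint arm with a two-finger parallel gripper is mounted at the origin on the work surface. World frame = base frame: x ahead of the robot, y to its left, z up, the work surface at z = 0. Lengths are in m, angles in degrees, forces in N, time in s.
With the tool pointing down it reaches from about 0.4 to 0.825 m from the base axis. Payload 7 kg.
Tool frame: the origin (TCP) lies midway between the tips of the shut fingers; the grasp point (between the pads) lies 19 mm behind it (ctrl.grip_point_offset is the distance from the TCP to the grasp point, in m); x points along the fingers, y is the direction in which the jaws open and shut, and the axes are right-handed (so a half turn about x gives the same grasp; the last joint's range is limited). The gripper opens to 88 mm and grips with 3 to 60 N. Pads are 19 mm wide; open, the fingers measure 130 mm over their backs; the gripper's body (78 mm by 193 mm) begins 47 mm behind the grasp point.
Start: joints at [-47.091, 20.546, 0.682, 0, -70.136, -16.507], TCP at [0.3, -0.605, 0.227] pointing down, gripper open.
Joint ranges: [-176.03, 176.03], [-82.01, 121.73], [-58.28, 71.71], [-173.87, 95.51], [-174.79, -0.11], [-173.66, 173.66]. Speed limits (degrees/s): [136.94, 136.94, 172.46, 180, 180, 180].

### API

Orientations are given as [roll, pitch, yaw] about the fixed x, y, z axes, in that order (R = Rz(yaw) Ry(pitch) Rx(roll)).
In Python, from plant import ctrl gives the robot as it stands.
- The arm moves only by the tool drive_tool, never from a script. Its argument "plan" is a list of rows, each a list of 3 entries, a list of its own where there are three numbers: the shift along the tool's x, y, z in m, then the turn, a rotation vector about the tool's x, y, z in degrees, then the opening, from 0 (shut) to 1 (fully open). In form: [[[dx, dy, dz], [wx, wy, wz], grip], ...]. A call has 1 to 20 rows; each row is the pose to reach, as a shift and turn from the pose measured when the call began, along the tool's axes at that moment; what a row does not reach only later rows make up. A row lasts 1/12 s, in which the tool goes at most 41.7 mm and 7.16 degrees, less where a joint would pass 70% of its speed; a pose out of reach is approached as far as the arm can. A call with a gripper value outside its range is refused whole. The fingers move at their own pace and stop on an object; the grip force is fixed at half the most. Time passes only in rows, so rows that repeat a pose let the fingers close. It gives the time, the measured TCP pose, the force and the opening at its end, in the units of the state.
- ctrl.get_obs(): the state, without advancing time (a new reading comes with each control period).
- ctrl.snapshot(name): name is "scene" or "top"; returns the picture (480x640x3 uint8, blue, green, red); there is no depth.
- ctrl.get_calibration(name): a dict with "fx", "fy", "cx", "cy" (pixels), "dist_coeffs" ([k1, k2, p1, p2, k3] as OpenCV has them; the pictures are not rectified), "R" (3x3) and "t" (3): a world point X has camera coordinates R X + t. Camera axes: x right, y down, z forward; pixel columns grow to the right and rows downward; lengths in m; the calibration is good to about 2 mm. A picture is of the moment at which its call begins. get_calibration takes no time and is no camera call.
- ctrl.close_job(): hands the job in, once; it reports no verdict.
Trained networks look in the newest picture that a camera, given by its name, has taken for a name from the list of things; names that differ only in an ending like _2 or _b are one class to them, and where a whole thing is asked for, a point or a joint stands for the part that bears it (a point fixed in the world has none). Each returns a list of dicts, best first, with "confidence" (0 to 1); they miss things now and then, are a little off and sometimes report something else, mostly with a low value. They report only what shows in the picture. A call takes as long as a camera call. They do not tell look-alikes from the thing itself.
- ctrl.cut_out(camera, name): "pixels" (480x640 bool, what is visible of it) and "pixel" ([column, row] in pixels, amid what is visible of it).
- ctrl.landmark_of(camera, name): "pixel" ([column, row] in pixels: a listed point, or the origin of a listed thing).
The state is a dict: "clock": time; "joint_pos": joint angles; "qvel": joint speeds; "tau": joint torques, N m; "tool_pos": TCP position; "orientation": TCP orientation; "force": force on the tool from outside, world axes, zero at the start; "moment": the same for the moment, N m; "opening": finger opening in m.
Only numpy, scipy, OpenCV 4.12 (cv2) and the standard library are available. Lean on these libraries where they do the work, as an engineer would, in place of code of your own. Each camera call takes 0.05 s, during which the arm holds its last target. There are 200 camera calls.

## Working session

There is one attempt and no reset: what is moved stays moved. The work goes in short steps, Python scripts to look and compute and a tool call to move; the robot and the scene stay as the last step left them, time stands still between calls to the robot, and variables do not carry over. Pictures are saved under pics/ and viewed, about 8 in all and at most 12, crops included, and the job is handed in when it is done.

Besides the shell and the picture viewer there is one more tool, called after "Call:" by a JSON object that holds its "method" and its "body", one argument or row to a line. drive_tool: Moves the arm, as the interface text tells. Its arguments: {"type":"object","properties":{"plan":{"type":"array","items":{"type":"array"}}},"required":["plan"]}

```bash
mkdir -p pics
cat > h.py <<'E'
import numpy as np, cv2
from plant import ctrl
from scipy.spatial.transform import Rotation as Ro
def cal(n):
    c=ctrl.get_calibration(n); K=np.array([[c['fx'],0,c['cx']],[0,c['fy'],c['cy']],[0,0,1]]); return K,np.array(c['dist_coeffs'],float),np.array(c['R']),np.array(c['t']).ravel()
def back(n,px,z):
    K,d,R,t=cal(n); p=cv2.undistortPoints(np.array(px,float).reshape(-1,1,2),K,d)[:,0]
    r=np.c_[p,np.ones(len(p))]@R; o=-R.T@t
    return o+r*((z-o[2])/r[:,2])[:,None]
def proj(n,X):
    K,d,R,t=cal(n); return cv2.projectPoints(np.array(X,float).reshape(-1,1,3),cv2.Rodrigues(R)[0],t,K,d)[0][:,0]
E
python3 - <<'E'
from h import *
for n in('scene','top'):
    cv2.imwrite(f'pics/{n}0.png',ctrl.snapshot(n)); K,d,R,t=cal(n); print(n,-R.T@t)
    for k in('small_case','large_case','carton_a'):
        print(k,[(round(q['confidence'],2),np.round(q['pixel']),q['pixels'].sum()) for q in ctrl.cut_out(n,k)])
        print('  lm',[(round(q['confidence'],2),np.round(q['pixel']),back(n,q['pixel'],0).round(3)) for q in ctrl.landmark_of(n,k)])
print(ctrl.get_obs())
E
```

```text
scene [ 1.20690967 -0.0357758   0.92271751]
small_case [(0.77, array([412., 151.]), np.int64(1850))]
  lm [(0.92, array([407., 167.]), array([[ 0.374,  0.272, -0.   ]]))]
large_case [(0.58, array([140., 161.]), np.int64(4864))]
  lm [(0.58, array([145., 181.]), array([[ 0.364, -0.307,  0.   ]]))]
carton_a [(0.96, array([381., 244.]), np.int64(4406)), (0.88, array([255., 269.]), np.int64(4537)), (0.67, array([146., 257.]), np.int64(4864)), (0.62, array([219., 357.]), np.int64(5712)), (0.61, array([480., 265.]), np.int64(4611)), (0.58, array([407., 325.]), np.int64(5403))]
  lm [(0.85, array([480., 277.]), array([[0.673, 0.357, 0.   ]])), (0.67, array([152., 268.]), array([[ 0.593, -0.276,  0.   ]])), (0.61, array([381., 254.]), array([[0.602, 0.173, 0.   ]])), (0.61, array([224., 366.]), array([[ 0.81 , -0.139,  0.   ]])), (0.6, array([401., 331.]), array([[0.773, 0.182, 0.   ]])), (0.59, array([258., 276.]), array([[ 0.631, -0.072,  0.   ]]))]
top [0.37467347 0.02853487 1.05844231]
small_case [(0.6, array([191., 344.]), np.int64(1843))]
  lm []
large_case [(0.77, array([475., 348.]),
[... 688 characters left out ...]
(0.58, array([240., 167.]), array([[0.771, 0.187, 0.   ]]))]
{'clock': 0.7, 'joint_pos': array([-4.70921887e+01,  2.05437422e+01,  6.82704995e-01, -7.70266210e-04,
       -7.01364346e+01, -1.65057167e+01]), 'qvel': array([0.04395512, 0.05846463, 0.04739532, 0.07952229, 0.00470004,
       0.04721007]), 'tau': array([-9.67250999e-04, -5.82170641e+01,  2.93250811e+01,  7.00122848e+00,
        1.25653591e-02, -1.84172234e-05]), 'tool_pos': array([ 0.30011645, -0.60458726,  0.22659407]), 'orientation': array([-57.50420959,  89.99737014, -31.10237664]), 'force': array([ 0.40749839, -0.08803956, -0.85308591]), 'moment': array([-0.03583156, -0.01971799,  0.01182849]), 'opening': 0.08740280650562553}
```

View pics/scene0.png

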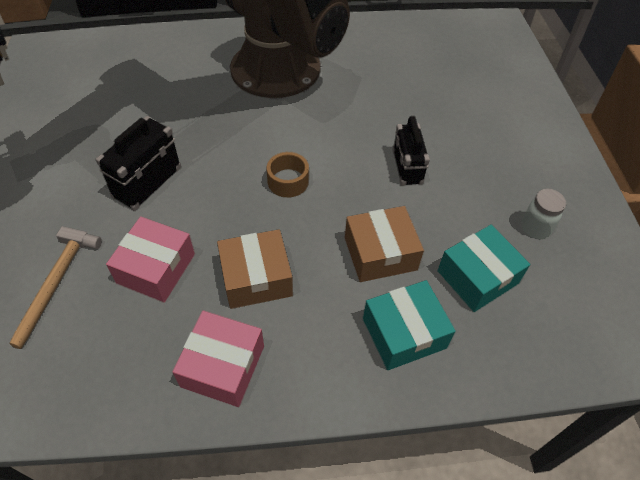

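View pics/top0.png

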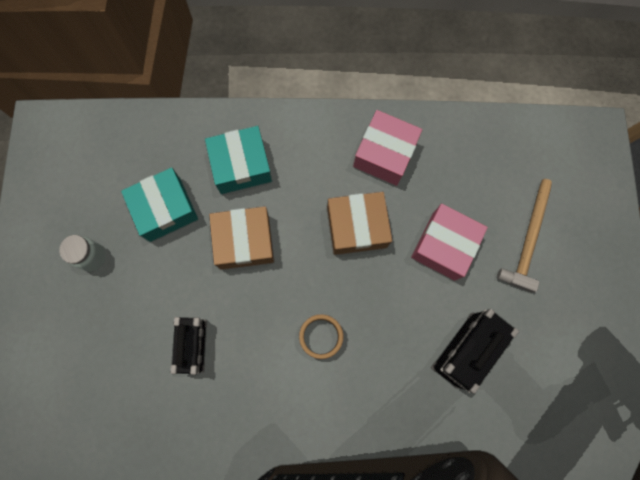

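The pictures show two black cases: the small one at scene (412,151) / top (188,345) and the large one at scene (140,161) / top (477,350). The brown cartons are at scene (255,269) and (381,244), top (360,222) and (241,237). Pink and turquoise boxes are decoys. The left case is clearly the smaller: about 1850 px against 4864 px. I'll fit poses to the masks and confirm them in one crop.

```bash
cat >> h.py <<'E'
from scipy.optimize import minimize
def box(cx,cy,z0,z1,lx,ly): return np.array([[cx+a*lx/2,cy+b*ly/2,z] for a in(-1,1) for b in(-1,1) for z in(z0,z1)])
CASE=[box(0,0,0,.08,.11,.05),box(0,0,.102,.118,.08,.014),box(.034,0,.08,.102,.012,.014),box(-.034,0,.08,.102,.012,.014)]
CART=[box(0,0,0,.07,.11,.12)]
def place(P,p,z=0): c,s=np.cos(p[2]),np.sin(p[2]); return P@np.array([[c,-s,0],[s,c,0],[0,0,1]]).T+[p[0],p[1],z]
def mask(n,parts,p,z=0):
    m=np.zeros((480*4,640*4),np.uint8)
    for P in parts:
        h=cv2.convexHull((proj(n,place(P,p,z))*4+1.5).round().astype(np.int32)); cv2.fillConvexPoly(m,h,255)
    return cv2.resize(m,(640,480),interpolation=cv2.INTER_AREA)/255.
def fit(parts,masks,p0,z=0):
    def f(p):
        e=0
        for n,m in masks.items():
            r=mask(n,parts,p,z); e+=1-np.minimum(r,m).sum()/np.maximum(r,m).sum()
        return e
    best=None
    for d in(-.3,0,.3):
        s=np.array([p0[0],p0[1],p0[2]+d]); r=minimize(f,s,method='Nelder-Mead',options=dict(initial_simplex=np.vstack([s,s+np.diag([.01,.01,.15])]),xatol=1e-4,fatol=1e-4))
        if best is None or r.fun<best.fun: best=r
    return best.x,best.fun
def near(n,k,px): 
    L=ctrl.cut_out(n,k); L=[q for q in L if np.hypot(*(np.array(q['pixel'])-px))<25]
    return L[0]['pixels'].astype(float) if L else None
E
python3 - <<'E'
from h import *
im={n:ctrl.snapshot(n) for n in('scene','top')}
T=[('small',CASE,'small_case',(412,151),(190,345),(.374,.272,0)),('a',CART,'carton_a',(255,269),(361,226),(.629,-.079,.1)),('b',CART,'carton_b',(381,244),(239,239),(.598,.172,.1))]
for nm,P,k,s,t,p0 in T:
    M={n:near(n,k,px) for n,px in(('scene',s),('top',t))}; M={n:m for n,m in M.items() if m is not None}
    for sub in (M,)+tuple({n:m} for n,m in M.items()):
        x,f=fit(P,sub,p0); print(nm,list(sub),x[:2].round(4),np.degrees(x[2]).round(2),round(f,3))
        if sub is M:
            for n in im:
                for Q in P[:2]:
                    h=cv2.convexHull(proj(n,place(Q,x)).astype(np.float32)); cv2.polylines(im[n],[h.round().astype(int)],True,(0,255,0),1)
a=cv2.resize(im['scene'][90:320,200:460],None,fx=1.6,fy=1.6,interpolation=cv2.INTER_CUBIC)
b=cv2.resize(im['top'][170:400,150:400],None,fx=1.5,fy=1.6,interpolation=cv2.INTER_CUBIC)
cv2.imwrite('pics/crop1.png',np.hstack([a,b])[:, :800])
E
```

```text
small ['scene', 'top'] [0.3739 0.2717] -0.69 0.107
small ['scene'] [0.3725 0.2724] -1.07 0.056Traceback (most recent call last):
  File "<stdin>", line 7, in <module>
  File "h.py", line 30, in fit
    s=np.array([p0[0],p0[1],p0[2]+d]); r=minimize(f,s,method='Nelder-Mead',options=dict(initial_simplex=np.vstack([s,s+np.diag([.01,.01,.15])]),xatol=1e-4,fatol=1e-4))
                                         ~~~~~~~~^^^^^^^^^^^^^^^^^^^^^^^^^^^^^^^^^^^^^^^^^^^^^^^^^^^^^^^^^^^^^^^^^^^^^^^^^^^^^^^^^^^^^^^^^^^^^^^^^^^^^^^^^^^^^^^^^^^^^^
    res = _minimize_neldermead(fun, x0, args, callback, bounds=bounds,
                               **options)
    fxcc = func(xcc)
    fx = function(np.copy(x), *(wrapper_args + args))
  File "h.py", line 26, in f
    r=mask(n,parts,p,z); e+=1-np.minimum(r,m).sum()/np.maximum(r,m).sum()
  File "h.py", line 20, in mask
    h=cv2.convexHull((proj(n,place(P,p,z))*4+1.5).round().astype(np.int32)); cv2.fillConvexPoly(m,h,255)
                      ~~~~^^^^^^^^^^^^^^^^
  File "h.py", line 11, in proj
    K,d,R,t=cal(n); return cv2.projectPoints(np.array(X,float).reshape(-1,1,3),cv2.Rodrigues(R)[0],t,K,d)[0][:,0]
            ~~~^^^
  File "h.py", line 5, in cal
    c=ctrl.get_calibration(n); K=np.array([[c['fx'],0,c['cx']],[0,c['fy'],c['cy']],[0,0,1]]); return K,np.array(c['dist_coeffs'],float),np.array(c['R']),np.array(c['t']).ravel()
ValueError: time passes only in moves, steps and waits
```

```bash
sed -i 's/^def cal(n):/import functools\n@functools.cache\ndef cal(n):/' h.py
cat > f.py <<'E'
from h import *
im={n:ctrl.snapshot(n) for n in('scene','top')}
T=[('small',CASE,'small_case',(412,151),(190,345),(.374,.272,0)),('a',CART,'carton_a',(255,269),(361,226),(.629,-.079,.1)),('b',CART,'carton_b',(381,244),(239,239),(.598,.172,.1))]
for nm,P,k,s,t,p0 in T:
    M={n:near(n,k,px) for n,px in(('scene',s),('top',t))}; M={n:m for n,m in M.items() if m is not None}
    for sub in (M,)+tuple({n:m} for n,m in M.items()):
        x,f=fit(P,sub,p0); print(nm,list(sub),x[:2].round(4),np.degrees(x[2]).round(2),round(f,3))
        if sub is M:
            for n in im:
                for Q in P[:2]:
                    h=cv2.convexHull(proj(n,place(Q,x)).astype(np.float32)); cv2.polylines(im[n],[h.round().astype(int)],True,(0,255,0),1)
a=cv2.resize(im['scene'][90:320,200:460],None,fx=1.6,fy=1.6,interpolation=cv2.INTER_CUBIC)
b=cv2.resize(im['top'][170:400,150:400],None,fx=1.5,fy=1.6,interpolation=cv2.INTER_CUBIC)
cv2.imwrite('pics/crop1.png',np.hstack([a,b])[:, :800])
print(ctrl.get_obs()['clock'])
E
python3 f.py
```

```text
small ['scene', 'top'] [0.3737 0.2714] -0.95 0.139
small ['scene'] [0.3731 0.2722] -2.7 0.073
small ['top'] [0.3736 0.2708] 0.04 0.054
a ['scene', 'top'] [ 0.6335 -0.0762] 8.54 0.069
a ['scene'] [ 0.6349 -0.0756] 8.06 0.023
a ['top'] [ 0.6321 -0.0765] 8.27 0.028
b ['scene', 'top'] [0.5983 0.1705] 8.03 0.081
b ['scene'] [0.5997 0.1721] 4.76 0.048
b ['top'] [0.5978 0.1702] 7.89 0.019
1.3
```

View pics/crop1.png

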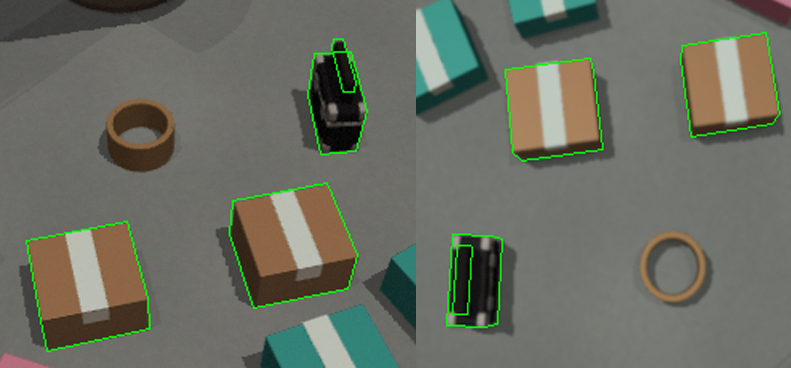

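The outline fits match. The case to take is the small one at scene (412,151), (0.3735, 0.2715), yaw about -1°. The cartons give a row yaw of about 8.1° and a gap centre at (0.616, 0.047).

```bash
cat >> h.py <<'E'
def rel(pos,yaw,flip=None):
    o=ctrl.get_obs(); R0=Ro.from_euler('xyz',o['orientation'],degrees=True)
    out=[]
    for f in (0,180):
        c,s=np.cos(np.radians(yaw+f)),np.sin(np.radians(yaw+f))
        Rt=Ro.from_matrix(np.array([[0,0,-1],[-s,c,0],[c,s,0]]).T)
        out.append((R0.inv()*Rt).as_rotvec(degrees=True).round(1))
    return (R0.inv().apply(np.array(pos)-o['tool_pos'])).round(4),out
E
python3 - <<'E'
from h import *
for p in((.5,-.2,.3),(.5,.1,.3),(.3735,.2715,.2),(.3735,.2715,.091)): print(p,rel(p,-1))
print(Ro.from_euler('xyz',ctrl.get_obs()['orientation'],degrees=True).as_matrix().round(2))
E
```

```text
(0.5, -0.2, 0.3) (array([-0.0734,  0.2735,  0.3589]), [array([27.4, -0. , -0. ]), array([-152.6,    0. ,   -0. ])])
(0.5, 0.1, 0.3) (array([-0.0734,  0.5422,  0.4923]), [array([27.4, -0. , -0. ]), array([-152.6,    0. ,   -0. ])])
(0.3735, 0.2715, 0.2) (array([0.0266, 0.7521, 0.4553]), [array([27.4, -0. , -0. ]), array([-152.6,    0. ,   -0. ])])
(0.3735, 0.2715, 0.091) (array([0.1356, 0.7521, 0.4553]), [array([27.4, -0. , -0. ]), array([-152.6,    0. ,   -0. ])])
[[-0.   -0.44  0.9 ]
 [ 0.    0.9   0.44]
 [-1.    0.    0.  ]]
```

Call:
{"method": "drive_tool", "body": {
  "plan": [
    [[-0.073,0.273,0.359],[27.4,0,0],1],
    [[-0.073,0.273,0.359],[27.4,0,0],1],
    [[-0.073,0.273,0.359],[27.4,0,0],1],
    [[-0.073,0.273,0.359],[27.4,0,0],1],
    [[-0.073,0.273,0.359],[27.4,0,0],1],
    [[-0.073,0.273,0.359],[27.4,0,0],1],
    [[-0.073,0.273,0.359],[27.4,0,0],1],
    [[-0.073,0.273,0.359],[27.4,0,0],1],
    [[-0.073,0.273,0.359],[27.4,0,0],1],
    [[-0.073,0.273,0.359],[27.4,0,0],1],
    [[-0.073,0.273,0.359],[27.4,0,0],1],
    [[-0.073,0.273,0.359],[27.4,0,0],1],
    [[-0.073,0.542,0.492],[27.4,0,0],1],
    [[-0.073,0.542,0.492],[27.4,0,0],1],
    [[-0.073,0.542,0.492],[27.4,0,0],1],
    [[-0.073,0.542,0.492],[27.4,0,0],1],
    [[-0.073,0.542,0.492],[27.4,0,0],1],
    [[-0.073,0.542,0.492],[27.4,0,0],1],
    [[-0.073,0.542,0.492],[27.4,0,0],1],
    [[-0.073,0.542,0.492],[27.4,0,0],1]
  ]
}}

```text
clock: 2.97
tool_pos: [0.4997, 0.1043, 0.2996]
orientation: [57.9, 89.9, 57.1]
force: [0.4, 0.0, -0.6]
opening: 0.0878
```

Run:
```python
from h import *
for p in((.3735,.2715,.2),(.3735,.2715,.091)): print(p,rel(p,-1))
o=ctrl.get_obs();print(o['clock'],o['joint_pos'].round(1))
```

```text
(0.3735, 0.2715, 0.2) (array([ 0.0997,  0.1653, -0.1287]), [array([ 0.2,  0. , -0.1]), array([-1.798e+02,  1.000e-01,  1.000e-01])])
(0.3735, 0.2715, 0.091) (array([ 0.2087,  0.1651, -0.1287]), [array([ 0.2,  0. , -0.1]), array([-1.798e+02,  1.000e-01,  1.000e-01])])
2.9667 [  33.8    2.4  -12.8   -0.   -74.7 -124.6]
```

Call:
{"method": "drive_tool", "body": {
  "plan": [
    [[0.08,0.165,-0.129],[0,0,0],1],
    [[0.08,0.165,-0.129],[0,0,0],1],
    [[0.08,0.165,-0.129],[0,0,0],1],
    [[0.08,0.165,-0.129],[0,0,0],1],
    [[0.08,0.165,-0.129],[0,0,0],1],
    [[0.08,0.165,-0.129],[0,0,0],1],
    [[0.08,0.165,-0.129],[0,0,0],1],
    [[0.12,0.165,-0.129],[0,0,0],0.6],
    [[0.14,0.165,-0.129],[0,0,0],0.6],
    [[0.14,0.165,-0.129],[0,0,0],0.6],
    [[0.14,0.165,-0.129],[0,0,0],0.6]
  ]
}}

```text
clock: 3.88
tool_pos: [0.3734, 0.2706, 0.1598]
orientation: [-74.7, 90.0, -75.5]
force: [-0.2, -0.1, 1.5]
opening: 0.0666
```

Run:
```python
from h import *
i=ctrl.snapshot('scene');j=ctrl.snapshot('top')
cv2.imwrite('pics/hov.png',np.hstack([cv2.resize(i[60:260,310:510],None,fx=2,fy=2),cv2.resize(j[260:460,100:300],None,fx=2,fy=2)]))
print(rel((.3735,.2715,.091),-1)); print(ctrl.get_obs()['opening'])
```

```text
(array([ 0.0703, -0.0005, -0.0009]), [array([ 0.2,  0.1, -0.1]), array([-179.8,    0.2,    0.2])])
0.05842104723967008
```

View pics/hov.png

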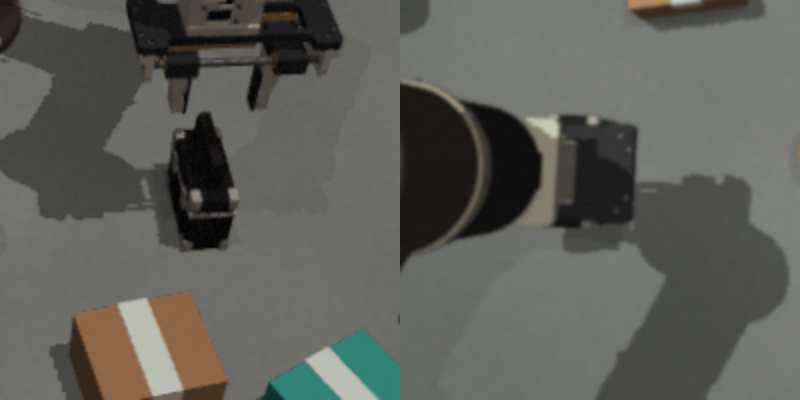

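The small case stands under the open fingers: the handle's far end is at crop (205,120), between fingers at (178,95) and (262,95). I'll descend and close.

Call:
{"method": "drive_tool", "body": {
  "plan": [
    [[0.025,0,-0.001],[0,0,0],0.6],
    [[0.05,0,-0.001],[0,0,0],0.6],
    [[0.069,0,-0.001],[0,0,0],0.6],
    [[0.069,0,-0.001],[0,0,0],0.6],
    [[0.069,0,-0.001],[0,0,0],0.45],
    [[0.069,0,-0.001],[0,0,0],0.35],
    [[0.069,0,-0.001],[0,0,0],0.28],
    [[0.069,0,-0.001],[0,0,0],0.22],
    [[0.069,0,-0.001],[0,0,0],0.18],
    [[0.069,0,-0.001],[0,0,0],0.12],
    [[0.069,0,-0.001],[0,0,0],0],
    [[0.069,0,-0.001],[0,0,0],0],
    [[0.069,0,-0.001],[0,0,0],0],
    [[0.069,0,-0.001],[0,0,0],0],
    [[0.069,0,-0.001],[0,0,0],0]
  ]
}}

```text
clock: 5.23
tool_pos: [0.3735, 0.2725, 0.0928]
orientation: [50.3, 89.8, 49.5]
force: [-1.9, 1.3, 6.0]
opening: 0.0139
```

Call:
{"method": "drive_tool", "body": {
  "plan": [
    [[-0.02,0,0],[0,0,0],0],
    [[-0.05,0,0],[0,0,0],0],
    [[-0.08,0,0],[0,0,0],0],
    [[-0.11,0,0],[0,0,0],0],
    [[-0.135,0,0],[0,0,0],0],
    [[-0.14,0,0],[0,0,0],0],
    [[-0.14,0,0],[0,0,0],0],
    [[-0.14,0,0],[0,0,0],0]
  ]
}}

```text
clock: 5.9
tool_pos: [0.3723, 0.2713, 0.2311]
orientation: [67.7, 89.9, 66.8]
force: [0.2, 0.5, -4.8]
opening: 0.0139
```

Run:
```python
from h import *
i=ctrl.snapshot('scene')
m=near('scene','small_case',(425,110)); o=ctrl.get_obs(); print(o['opening'],o['force'].round(1),o['tool_pos'].round(4))
if m is not None: x,f=fit(CASE,{'scene':m},(.3735,.272,0),o['tool_pos'][2]-.0928); print(x.round(4),f)
cv2.imwrite('pics/lift.png',cv2.resize(i[0:240,300:540],None,fx=2,fy=2))
for p in((.616,.047,.235),(.616,.047,.0945)): print(rel(p,8.1))
```

```text
0.013847063966075006 [ 0.3 -0.6 -5.2] [0.3723 0.271  0.2305]
[ 0.3729  0.2709 -0.0362] 0.18908326801527586
(array([-0.0045, -0.2204,  0.2469]), [array([-8.9,  0. , -0. ]), array([171.1,  -0. ,  -0. ])])
(array([ 0.136 , -0.2205,  0.2469]), [array([-8.9,  0. , -0. ]), array([171.1,  -0. ,  -0. ])])
```

View pics/lift.png

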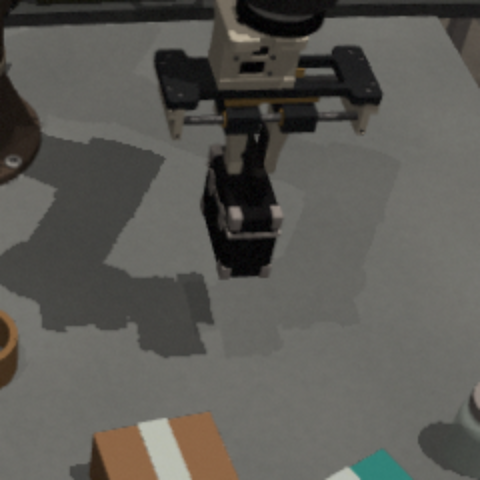

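The case is held level in the air, at crop (242,225). Carry it over the gap with a gentle speed.

Call:
{"method": "drive_tool", "body": {
  "plan": [
    [[-0.005,-0.015,0.017],[-1,0,0],0],
    [[-0.005,-0.033,0.037],[-2,0,0],0],
    [[-0.005,-0.055,0.062],[-3,0,0],0],
    [[-0.005,-0.077,0.087],[-4,0,0],0],
    [[-0.005,-0.1,0.112],[-5,0,0],0],
    [[-0.005,-0.122,0.137],[-6,0,0],0],
    [[-0.005,-0.145,0.162],[-7,0,0],0],
    [[-0.005,-0.167,0.187],[-8,0,0],0],
    [[-0.005,-0.188,0.21],[-8.5,0,0],0],
    [[-0.005,-0.205,0.23],[-8.9,0,0],0],
    [[-0.005,-0.215,0.241],[-8.9,0,0],0],
    [[-0.005,-0.22,0.247],[-8.9,0,0],0],
    [[-0.005,-0.22,0.247],[-8.9,0,0],0],
    [[-0.005,-0.22,0.247],[-8.9,0,0],0],
    [[0.02,-0.22,0.247],[-8.9,0,0],0],
    [[0.04,-0.22,0.247],[-8.9,0,0],0],
    [[0.06,-0.22,0.247],[-8.9,0,0],0],
    [[0.06,-0.22,0.247],[-8.9,0,0],0],
    [[0.06,-0.22,0.247],[-8.9,0,0],0]
  ]
}}

```text
clock: 7.58
tool_pos: [0.6149, 0.0481, 0.17]
orientation: [-170.9, 89.9, -162.7]
force: [0.2, 0.2, -2.6]
opening: 0.0137
```

Run:
```python
from h import *
i=ctrl.snapshot('scene'); o=ctrl.get_obs(); z=o['tool_pos'][2]-.0928
m=near('scene','small_case',proj('scene',[[.616,.047,z+.04]])[0])
if m is not None: x,f=fit(CASE,{'scene':m},(.616,.047,.14),z); print('case',x[:2].round(4),np.degrees(x[2]),f)
for P,p in((CART,(.6335,-.0762,.145)),(CART,(.5983,.1705,.141)),(CASE[:1],(.616,.047,.141))):
    h=cv2.convexHull(proj('scene',place(P[0],p,z if P is not CART else 0)).astype(np.float32)); cv2.polylines(i,[h.round().astype(int)],True,(0,255,0),1)
cv2.imwrite('pics/hov2.png',cv2.resize(i[80:330,200:460],None,fx=2,fy=2))
print(o['opening'],rel((.616,.047,.0935),8.1))
```

```text
case [0.6157 0.0482] 8.301675806815336 0.2655293324933897
0.01388011986186405 (array([ 0.0786, -0.0011, -0.001 ]), [array([ 0. ,  0.1, -0. ]), array([-180. ,    0. ,    0.2])])
```

View pics/hov2.png

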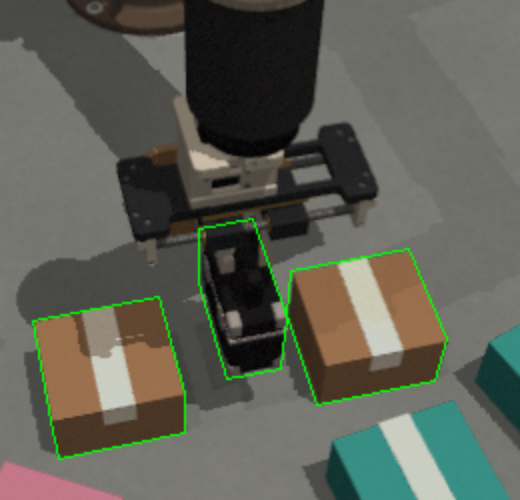

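The case hangs between the two brown cartons, matching its predicted outline at crop (243,300), and the cartons match theirs. Lower it slowly.

Call:
{"method": "drive_tool", "body": {
  "plan": [
    [[0.015,-0.001,-0.001],[0,0,0],0],
    [[0.03,-0.001,-0.001],[0,0,0],0],
    [[0.045,-0.001,-0.001],[0,0,0],0],
    [[0.055,-0.001,-0.001],[0,0,0],0],
    [[0.063,-0.001,-0.001],[0,0,0],0],
    [[0.069,-0.001,-0.001],[0,0,0],0],
    [[0.073,-0.001,-0.001],[0,0,0],0],
    [[0.075,-0.001,-0.001],[0,0,0],0],
    [[0.075,-0.001,-0.001],[0,0,0],0],
    [[0.076,-0.001,-0.001],[0,0,0],0],
    [[0.077,-0.001,-0.001],[0,0,0],0],
    [[0.077,-0.001,-0.001],[0,0,0],0]
  ]
}}

```text
clock: 8.68
tool_pos: [0.6161, 0.0471, 0.0954]
orientation: [5.3, 89.8, 13.5]
force: [-0.1, -0.2, -3.6]
opening: 0.0136
```

Call:
{"method": "drive_tool", "body": {
  "plan": [
    [[0.001,0,0],[0,0,0],0],
    [[0.002,0,0],[0,0,0],0],
    [[0.003,0,0],[0,0,0],0],
    [[0.003,0,0],[0,0,0],0],
    [[0.003,0,0],[0,0,0],0]
  ]
}}

```text
clock: 9.1
tool_pos: [0.6162, 0.0472, 0.0935]
orientation: [3.1, 89.8, 11.3]
force: [-4.9, 1.0, 5.5]
opening: 0.0136
```

It is in contact with the table. Release and retreat upward.

Call:
{"method": "drive_tool", "body": {
  "plan": [
    [[-0.0005,0,0],[0,0,0],0.25],
    [[-0.0005,0,0],[0,0,0],0.4],
    [[-0.0005,0,0],[0,0,0],0.5],
    [[-0.0005,0,0],[0,0,0],0.6],
    [[-0.0005,0,0],[0,0,0],0.6],
    [[-0.0005,0,0],[0,0,0],0.6],
    [[-0.02,0,0],[0,0,0],0.6],
    [[-0.045,0,0],[0,0,0],0.6],
    [[-0.08,0,0],[0,0,0],0.6],
    [[-0.12,0,0],[0,0,0],0.6],
    [[-0.16,0,0],[0,0,0],0.6],
    [[-0.2,0,0],[0,0,0],0.6],
    [[-0.2,0,-0.04],[0,0,0],0.6],
    [[-0.2,0,-0.08],[0,0,0],0.6],
    [[-0.2,0,-0.12],[0,0,0],0.6],
    [[-0.2,0,-0.16],[0,0,0],0.6],
    [[-0.2,0,-0.16],[0,0,0],0.6],
    [[-0.2,0,-0.16],[0,0,0],0.6]
  ]
}}

```text
clock: 10.6
tool_pos: [0.4558, 0.024, 0.2942]
orientation: [11.1, 89.6, 19.3]
force: [0.8, -0.3, 0.4]
opening: 0.0528
```

```bash
sed -e "s/(412,151),(190,345),(.374,.272,0)/(318,255),(300,231),(.616,.047,.14)/" -e 's/crop1/fin/' f.py > g.py; python3 g.py
```

```text
small ['scene'] [0.615  0.0478] 7.71 0.042
small ['scene'] [0.615  0.0478] 7.71 0.042
a ['scene'] [ 0.6341 -0.0755] 8.39 0.023
a ['scene'] [ 0.6341 -0.0755] 8.39 0.023
b ['scene'] [0.5993 0.1718] 7.22 0.039
b ['scene'] [0.5993 0.1718] 7.22 0.039
11.0
```

View pics/fin.png

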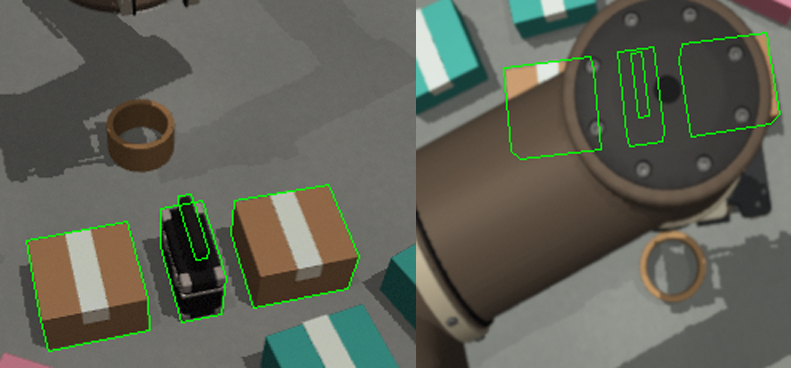

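The case stands upright at scene-crop (193,265), between the cartons. It is within about 2 mm of the midpoint from the same camera, (0.6167, 0.0482), and the yaw agrees within 0.5°. The arm is clear.

```bash
python3 -c "
from plant import ctrl
print(ctrl.close_job())"
```

```text
the job is handed in; nothing more can be done
None
```

The small case is standing upright on the table in the gap between the two brown cartons, and the job is handed in at about 11 s. I picked it up by the handle, lowered it until the force reading showed table contact, then released it and moved the arm away.

- **Position:** the last scene-camera fit puts the case at (0.615, 0.048) with a yaw of 7.7°. The midpoint between the cartons is (0.617, 0.048), and the row runs at about 8°.
- **Cartons:** they stand where they were, within measuring error (about 1–2 mm). Their yaws fitted at 8.4° and 7.2°, a spread that is probably measurement noise.
- **Large case:** I did not measure it again at the end. The arm passed well above it and never worked near it.
- **Limits of the check:** the arm blocked the top camera, so the final check rests on the scene camera alone. At set-down there was a small sideways force of about 5 N and an upward force of 5.5 N. The case stood correctly afterwards.

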